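Roll a steel tube into the vee cradle and clamp it

TASK

Roll the steel tube up the ramp of the aluminium cradle, without lifting it off the rails, so that it drops into the two vees and centres itself; then slide it along the vees until its end is fully home against the end stop, and only then swing the clamp arm down until its sprung nose presses firmly on the tube (about 10 N), and leave it clamped. Be gentle: never push the tube or let the nose press on it with more than 20 N, and leave the other things on the worktop where they are.

Things in the scene. Friction and masses are not known exactly. Their poses are not given: they have to be found in the camera images.
- cradle: Aluminium vee cradle fixed to the worktop, base plate 216 x 160 x 8 mm. Origin on the worktop, straight below vee_seat. x: rolling direction (away from the robot at yaw 0), y along the vees, z up. Two like upright rails 16 mm thick, centred at y -48 and +48 mm; 80 mm free between them except a low tie bar (top z 18 mm, x -60) and the clamp bracket (x 40 to 70, y -25 to 25).
- vee_seat (a point): Where the tube's axis lies once it is seated in both vees: cradle x 0, y 0 (midway between the rails), z 42.3 mm. Each rail has a 90 deg vee, apex at x 0, z 14 mm; its near flank rises to the crest (level, z 38 mm, x -34 to -24), its far flank to a backstop at x 40, z 54 mm.
- ramp_foot (a point): Foot of the ramp, at cradle x -120, y 0, z 26 mm. From there each rail rises at 8 deg to the crest (x -34, z 38 mm). A foot stop on each rail (x -130 to -120, top z 40 mm) keeps the tube from rolling off; between the rails the tube can be reached from behind (-x) with fingers pointing down.
- tube: Round steel tube, closed ends, 40 mm diameter, 150 mm long, 0.25 to 0.5 kg. Origin at its centre; its y axis is the tube's axis (it turns as it rolls). Starts on the rails against the foot stops: axis at cradle x -102, z 49 mm, y -24 to -6 mm; rolls back there if let go. Polished (friction 0.45): slides in the vees at 1 to 4 N. Home against the stop its centre is at cradle y +1 mm.
- end_stop (a point): Centre of the 24 mm round button face, cradle x 0, y +76, z 42.3 mm, that the tube's +y end must bear on; it stands on a plate (x -22 to 22, y 79 to 89, up to z 60 mm) at the +y end of the vees. At -y the vees are open: the tube's end sticks out 18 mm (home) past the rail there.
- clamp_arm (a joint): Clamp arm hinge, rad: 0 = arm level, pointing to cradle -x over the tube; grows as the arm is raised. Starts about upright, 1.3 to 1.55; range -0.25 to 1.7. The hinge is stiff and stays where it is left: 0.9 N m of friction. Lowering it takes about 6 N square to the arm at the handle with nothing under the nose (4 to 5 N is left when you pause).
- clamp_hinge (a point): Clamp hinge axis (along cradle y), at cradle x +55, y 0, z 85 mm, between two cheeks (y -17 to 17, up to z 96 mm).
- clamp_handle (a point): Middle of the round steel handle bar across the end of the clamp arm (12 mm diameter, 56 mm long, along cradle y), 120 mm from the hinge axis. It can be hooked from behind (+x side) and pulled over, then pressed from above, or gripped.
- clamp_nose: Rubber nose, 15 mm wide, on a screwed stem below the arm, 60 mm from the hinge; its end is 16 mm from this origin. The stem stands out by an unknown 0 to 10 mm (set anew each time), so the nose meets the seated tube with the arm anywhere from -0.12 to +0.07 rad. Sprung: 6 N per mm, 5 mm stroke. 10 N on the nose adds about 5 N at the handle to the hinge's own resistance.
- jar_a: Lidded plastic jar, 52 mm diameter, 62 mm tall, origin under its base; a bystander
- vial_2: Glass vial with screw cap, 22 mm diameter, 52 mm tall, origin under its base; a bystander
- stopper: Glass stopper, 42 mm diameter, 50 mm tall, origin under its base; a bystander
- tape: Roll of tape lying flat, 55 mm across, 19 mm tall; a bystander
Mind the look-alikes: they are no part of the job. Several things have the shape of the tube; the one meant has the colours described above.

How it is judged:
By the outcome, as a careful person would: the job done as asked, in the order asked, and still so for the second after the job is handed in, with the robot touching nothing.
It also fails if it takes over 72 s, if anything falls off the work surface, if the arm or the gripper's body presses on something with over 40 N, if the wrist force passes 120 N, or if a joint passes its speed limit or range.

ROBOT

A 7-joint arm with a two-finger parallel gripper is mounted at the origin on a cart in front of the work surface, level with it; the furniture and walls round the work are solid. World frame = base frame: x ahead of the robot, y to its left, z up, the work surface at z = 0. Lengths are in m, angles in rad, forces in N, time in s.
With the tool pointing down it reaches from about 0.375 to 0.925 m from the base axis. Payload 3.1 kg.
Tool frame: the origin (TCP) lies between the finger pads; the fingertips stand 19 mm ahead of it and the grasp point (between the pads) is the TCP; z points along the fingers, y is the line along which they close (so a half turn about z gives the same grasp; the last joint's range is limited). The gripper opens to 85 mm and grips with 20 to 120 N. Pads are 22 mm wide; open, the fingers measure 114 mm over their backs; the gripper's body (76 mm by 85 mm) begins 54 mm behind the grasp point. The pads swing forward as they close: fully open they stand 13 mm farther back than shut.
Start: joints at [-1.417, 0.383, 0.044, 1.598, -0.018, 1.161, -0.05], TCP at [0.162, 0.63, 0.25] pointing down, gripper open.
Joint ranges: [-2.61, 2.61], [-0.41, 2.15], [-1.48, 1.57], [0, 2.5], [-1.57, 4.71], [0.05, 1.97], [-2.85, 2.85]. Speed limits (rad/s): [2.79, 2.79, 3.14, 3.14, 3.14, 3.14, 3.14].

INTERFACE

Orientations are given as a unit quaternion [x, y, z, w].
In Python, from bench import move_ptp, movel, move_j, move_gripper, pause, inverse_kinematics, read_camera, camera_params, MotionError, sign_off, look_for, tip_of, read_time_s, read_qpos, read_joint_vel, read_effort, read_eef_pos, read_tcp_rot, read_ft_force, read_ft_torque, read_finger_gap, read_grasp_force gives the robot as it stands. Calls block until the motion is done:
- move_ptp(position, orientation): joint-space move of the TCP to a pose.
- movel(position, orientation=None, speed=0.15): straight line of the TCP; orientation=None keeps the orientation; speed is the mean speed in m/s.
- move_j(angles): joint-space move.
- move_gripper(opening, effort=None): finger opening in m; effort is the grip in N (None keeps the last); returns when the fingers have stopped.
- pause(seconds).
- inverse_kinematics(position, orientation): joint angles nearest the present ones, or None.
- read_camera(name): name is "side" or "top" or "wrist"; returns the picture (384x512x3 uint8, red, green, blue); there is no depth.
- camera_params(name): a dict with "K" (3x3 intrinsics, pixels), "camera_from_world" (4x4, takes a point from world to camera coordinates). Camera axes: x right, y down, z forward; pixel columns grow to the right and rows downward; lengths in m; the calibration is good to about 2 mm. The wrist camera is an equidistant fisheye: a pixel r from the principal point sees the ray r / f radians off the axis. A picture is of the moment at which its call begins: read the wrist's pose just before it. camera_params takes no time and is no camera call; for the wrist camera it gives the pose at the moment of the call.
A pose or a line that the arm cannot do raises MotionError and nothing moves.
- sign_off(): hands the job in; it is judged then, once.
Trained networks look in the newest picture that a camera, given by its name, has taken for a name from the list of things; names that differ only in an ending like _2 or _b are one class to them, and where a whole thing is asked for, a point or a joint stands for the part that bears it (a point fixed in the world has none). Each returns a list of dicts, best first, with "confidence" (0 to 1); they miss things now and then, are a little off and sometimes report something else, mostly with a low value. They report only what shows in the picture. A call takes as long as a camera call. They do not tell look-alikes from the thing itself.
- look_for(camera, name): "at" ([column, row] in pixels, amid what is visible of it).
- tip_of(camera, name): "at" ([column, row] in pixels: a listed point, or the origin of a listed thing).
Readings, each from a call of its own:
- read_time_s(): time.
- read_qpos(): joint angles.
- read_joint_vel(): joint speeds.
- read_effort(): joint torques, N m.
- read_eef_pos(): TCP position.
- read_tcp_rot(): TCP orientation.
- read_ft_force(): force on the tool from outside, world axes, zero at the start.
- read_ft_torque(): the same for the moment, N m.
- read_finger_gap(): finger opening in m.
- read_grasp_force(): force on a finger pad.
Only numpy, scipy, OpenCV 4.12 (cv2) and the standard library are available. Lean on these libraries where they do the work, as an engineer would, in place of code of your own. Each camera call takes 0.05 s, during which the arm holds its last target. There are 200 camera calls.

## Working session

There is one attempt and no reset: what is moved stays moved. The work goes in short steps, each a Python script; the robot and the scene stay as the last script left them, time stands still between calls to the robot, and variables do not carry over. Pictures are saved under pics/ and viewed, at most 10 in all, crops included, and the job is handed in when it is done.

```bash
mkdir -p pics; ls
python3 - <<'E'
from bench import *
import cv2,numpy as np
for c in ["side","top"]:
    im=read_camera(c); cv2.imwrite(f"pics/{c}0.png",im[:,:,::-1])
    p=camera_params(c); print(c,np.round(p["K"],1).tolist(),np.round(p["camera_from_world"],3).tolist())
    for n in ["tube","vee_seat","ramp_foot","end_stop","clamp_hinge","clamp_handle"]:
        print(n,[(np.round(d["at"]).tolist(),round(d["confidence"],2)) for d in tip_of(c,n)[:4]])
print(read_time_s(),read_tcp_rot(),read_finger_gap())
a=cv2.imread("pics/side0.png");b=cv2.imread("pics/top0.png")
E
```

```text
pics
side [[469.8, 0.0, 261.2], [0.0, 469.8, 192.8], [0.0, 0.0, 1.0]] [[-0.998, -0.057, 0.007, 0.522], [-0.049, 0.777, -0.628, 0.132], [0.031, -0.627, -0.779, 0.878], [0.0, 0.0, 0.0, 1.0]]
tube [([280.0, 229.0], 0.94), ([291.0, 139.0], 0.92), ([226.0, 238.0], 0.18)]
vee_seat [([224.0, 222.0], 0.68)]
ramp_foot [([290.0, 243.0], 0.97)]
end_stop [([217.0, 255.0], 0.89)]
clamp_hinge [([198.0, 207.0], 0.94)]
clamp_handle [([191.0, 163.0], 0.98), ([199.0, 182.0], 0.7), ([219.0, 316.0], 0.43)]
top [[364.6, 0.0, 254.3], [0.0, 364.6, 193.3], [0.0, 0.0, 1.0]] [[0.004, -1.0, 0.022, -0.081], [-0.991, -0.007, -0.136, 0.552], [0.136, -0.021, -0.99, 0.859], [0.0, 0.0, 0.0, 1.0]]
tube [([340.0, 225.0], 0.79), ([233.0, 141.0], 0.73), ([230.0, 218.0], 0.62)]
vee_seat [([231.0, 178.0], 0.78)]
ramp_foot [([224.0, 227.0], 0.55)]
end_stop [([200.0, 176.0], 0.88)]
clamp_hinge [([237.0, 150.0], 0.69), ([178.0, 155.0], 0.33)]
clamp_handle [([223.0, 224.0], 0.71), ([231.0, 142.0], 0.68)]
0.7 [ 1.25524670e-01  9.92090498e-01  3.39770281e-05 -9.97750147e-06] 0.08549058510606596
```

View pics/side0.png

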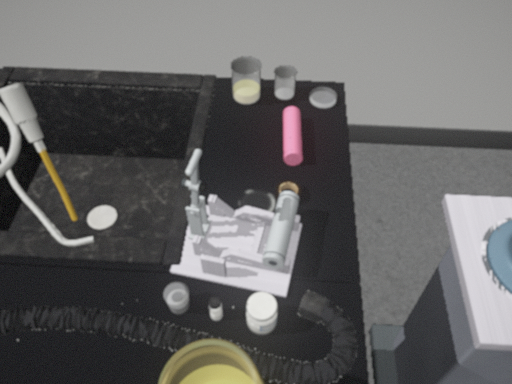

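View pics/top0.png

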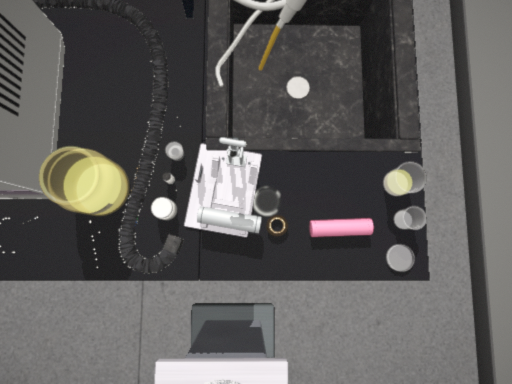

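```bash
cat > h.py <<'E'
from bench import *
import numpy as np, cv2
def ray(c,uv):
    p=camera_params(c);T=np.array(p["camera_from_world"]);K=np.array(p["K"])
    d=np.linalg.inv(K)@[uv[0],uv[1],1];R=T[:3,:3]
    d=R.T@d; return -R.T@T[:3,3],d/np.linalg.norm(d)
def tri(a,b):
    (o1,d1),(o2,d2)=ray("side",a),ray("top",b)
    s=np.linalg.lstsq(np.c_[d1,-d2],o2-o1,rcond=None)[0]
    p,q=o1+s[0]*d1,o2+s[1]*d2
    return (p+q)/2,np.linalg.norm(p-q)
E
python3 - <<'E'
from h import *
for n,a,b in [("tube",(280,229),(230,218)),("vee",(224,222),(231,178)),("foot",(290,243),(224,227)),("stop",(217,255),(200,176)),("hinge",(198,207),(237,150)),("handle",(191,163),(231,142))]:
    p,e=tri(a,b);print(n,p.round(4),round(e,4))
E
```

```text
tube [ 0.4902 -0.0188  0.0413] 0.0021
vee [ 0.5907 -0.0206  0.0511] 0.0052
foot [ 0.4698 -0.0033  0.0194] 0.0012
stop [0.5943 0.0541 0.0569] 0.0058
hinge [ 0.6462 -0.0348  0.0769] 0.0104
handle [ 0.6371 -0.0263  0.2032] 0.0034
```

The look-alikes for the tube are the grey steel tube on the cradle (side 280,229; top 230,218) and the pink cylinder (side 291,139; top 340,225). I'm choosing the grey one. The stopper (top 267,200) and the tape (277,226) stand close to the tube's -y end. Next I'll take wrist views to refine the cradle pose.

```bash
cat >> h.py <<'E'
DOWN=np.array([0,1.,0,0])
def wray(p,uv):
    K=np.array(p["K"]);T=np.array(p["camera_from_world"])
    v=(np.array(uv,float)-K[:2,2])/K[0,0];r=np.linalg.norm(v)
    d=np.array([*(np.sin(r)*v/max(r,1e-9)),np.cos(r)]);R=T[:3,:3]
    return -R.T@T[:3,3],R.T@d
def wproj(p,X):
    K=np.array(p["K"]);T=np.array(p["camera_from_world"]);c=T[:3,:3]@X+T[:3,3]
    if np.isclose(p.get("fish",0),0): return K[:2,2]+K[0,0]*c[:2]/c[2]
    n=np.linalg.norm(c[:2]);return K[:2,2]+K[0,0]*np.arctan2(n,c[2])*c[:2]/n
E
python3 - <<'E'
from h import *
import pickle
obs=[]
names=["tube","vee_seat","ramp_foot","end_stop","clamp_hinge","clamp_handle","stopper","tape","jar_a","vial_2"]
def shot(c,k):
    im=read_camera(c);p=dict(camera_params(c));p["fish"]=float(c=="wrist")
    cv2.imwrite(f"pics/{k}.png",im[:,:,::-1])
    for n in names:
        for d in tip_of(c,n)[:3]:
            if d["confidence"]>.4: obs.append((k,n,d["at"],d["confidence"],p)); print(k,n,np.round(d["at"],1),round(d["confidence"],2))
for i,pos in enumerate([[.45,.06,.33],[.45,-.10,.33]]):
    move_ptp(pos,DOWN); pause(.1); print(read_eef_pos()); shot("wrist",f"w{i}")
shot("side","s1");shot("top","t1")
pickle.dump(obs,open("obs.pkl","wb"));print(read_time_s())
E
```

```text
[0.45000676 0.06104224 0.32995478]
w0 tube [ 59.1 168.9] 0.62
w0 vee_seat [207.5 249.1] 0.98
w0 ramp_foot [214.2 168.9] 0.94
w0 end_stop [254.2 252.1] 0.56
w0 clamp_hinge [195.1 288.7] 0.74
w0 clamp_handle [179.7 342.7] 0.64
w0 stopper [289.  266.5] 0.59
w0 tape [138.6 171.4] 0.74
w0 jar_a [309.8 194.2] 0.66
w0 vial_2 [252.4 254.2] 0.65
w0 vial_2 [300.6 238.3] 0.57
[ 0.45021897 -0.09832786  0.32992429]
w1 tube [138.4 167.2] 0.74
w1 tube [316.3 183.7] 0.67
w1 vee_seat [307. 248.] 0.98
w1 ramp_foot [321.5 172.6] 0.83
w1 end_stop [351.7 250.9] 0.68
w1 clamp_hinge [297.1 288.6] 0.91
w1 clamp_handle [316.3 341.7] 0.73
w1 clamp_handle [385.3 233. ] 0.44
w1 stopper [374.2 266.7] 0.76
w1 tape [231.8 167.9] 0.63
w1 jar_a [397.7 195.4] 0.79
w1 vial_2 [385.6 233.1] 0.74
s1 tube [278.4 225.9] 0.92
s1 tube [292.8 135.4] 0.78
s1 vee_seat [223.1 222.5] 0.77
s1 vee_seat [200.9 183.7] 0.57
s1 end_stop [213.6 259. ] 0.81
s1 clamp_hinge [197.8 207. ] 0.85
s1 clamp_handle [195.1 160.2] 0.85
s1 stopper [177.5 303.4] 0.6
s1 stopper [278.8 227.3] 0.51
s1 tape [286.8 195.8] 0.71
s1 jar_a [263.9 321.2] 0.57
s1 vial_2 [216.2 314. ] 0.82
t1 tube [228.7 217.8] 0.76
t1 vee_seat [232.1 176.5] 0.69
t1 ramp_foot [222.5 222.9] 0.63
t1 end_stop [204.  173.5] 0.7
t1 clamp_hinge [237.7 149.5] 0.69
t1 clamp_hinge [234.8 147.8] 0.63
t1 clamp_handle [233.6 141.3] 0.83
t1 clamp_handle [168.9 179.9] 0.49
t1 stopper [176.5 156.3] 0.74
t1 jar_a [167.7 210.2] 0.94
t1 jar_a [176.3 154.4] 0.55
t1 vial_2 [168.5 177.5] 0.46
6.075
```

View pics/w1.png

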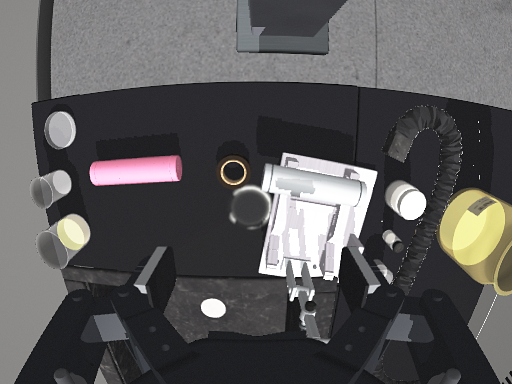

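The steel tube lies at (316,185) with its -y end at about (265,180). A dark glass vessel stands near that end at (250,207), the tape is at (233,172), and the stopper, vial and jar are on the +y side.

Run:
```python
from h import *
import pickle
from scipy.optimize import least_squares
obs=pickle.load(open("obs.pkl","rb"))
M={"vee_seat":(0,0,.0423),"ramp_foot":(-.12,0,.026),"end_stop":(0,.076,.0423),"clamp_hinge":(.055,0,.085)}
def W(q,m):
    c,s=np.cos(q[2]),np.sin(q[2]);return np.array([q[0]+c*m[0]-s*m[1],q[1]+s*m[0]+c*m[1],m[2]])
sel=[];seen=set()
for o in obs:
    if o[1] in M and (o[0],o[1]) not in seen: seen.add((o[0],o[1]));sel.append(o)
f=lambda q:np.concatenate([wproj(o[4],W(q,M[o[1]]))-o[2] for o in sel])
r=least_squares(f,[.6,-.02,-.15],loss="soft_l1",f_scale=2.)
print("cradle",r.x.round(4))
for o,e in zip(sel,f(r.x).reshape(-1,2)): print(o[0],o[1],e.round(1))
q=r.x
# handle angle
H=[o for o in obs if o[1]=="clamp_handle" and o[3]>.6]
g=lambda a:np.concatenate([wproj(o[4],W(q,(.055-.12*np.cos(a[0]),0,.085+.12*np.sin(a[0]))))-o[2] for o in H])
a=least_squares(g,[1.4],loss="soft_l1");print("arm",a.x,g(a.x).round(1))
T=[o for o in obs if o[1]=="tube" and np.linalg.norm(wproj(o[4],W(q,(-.102,-.015,.049)))-o[2])<25]
g=lambda a:np.concatenate([wproj(o[4],W(q,(-.102,a[0],.049)))-o[2] for o in T])
a=least_squares(g,[-.015]);print("tube y",a.x,g(a.x).round(1))
# tube ends / glass base from w1 by eye
p=[o for o in obs if o[0]=="w1"][0][4]
cv2.imwrite("pics/crop1.png",cv2.resize(cv2.imread("pics/w1.png")[140:330,210:410],None,fx=3,fy=3,interpolation=cv2.INTER_CUBIC))
im=cv2.imread("pics/w1.png")
def P(m): return tuple(int(v) for v in np.round((wproj(p,W(q,m))-[210,140])*3))
im=cv2.imread("pics/crop1.png")
L=[[(-.13,s*.048,.04) for s in(-1,1)],[(-.12,-.048,.026),(-.034,-.048,.038),(-.024,-.048,.038),(0,-.048,.014),(.04,-.048,.054)],[(-.12,.048,.026),(-.034,.048,.038),(-.024,.048,.038),(0,.048,.014),(.04,.048,.054)]]
for l in L:
    for u,v in zip(l,l[1:]): cv2.line(im,P(u),P(v),(0,0,255),1)
X=[W(q,m) for m in [(-.102,-.015-.075,.049),(-.102,-.015+.075,.049)]]; print(X)
# plate corner search
for m in [(.076,.076,.0423)]: pass
cv2.imwrite("pics/crop1.png",im)
np.save("cradle.npy",q)
```

```text
cradle [ 0.5916 -0.0206 -0.1694]
w0 vee_seat [-3.4 -2.9]
w0 ramp_foot [0.5 1.3]
w0 end_stop [-2.6  1.9]
w0 clamp_hinge [1.5 0.9]
w1 vee_seat [-2.1 -1.6]
w1 ramp_foot [-0.5 -2. ]
w1 end_stop [-2.6  1.3]
w1 clamp_hinge [3.  1.8]
s1 vee_seat [2.1 2.5]
s1 end_stop [-0.2  0.4]
s1 clamp_hinge [-3.2 -1.3]
t1 vee_seat [-0.9  0.7]
t1 ramp_foot [0.1 2.8]
t1 end_stop [-3.2 -1.6]
t1 clamp_hinge [-3.  2.]
arm [1.49159574] [ 1.  -2.5 -2.2 -0.  -2.6  1.6 -1.6 -0. ]
tube y [-0.01101342] [-2.1  1.3  1.7  2.7 -0.8  0.8]
[array([ 0.47590734, -0.09212196,  0.049     ]), array([0.50119474, 0.05573117, 0.049     ])]
```

View pics/crop1.png

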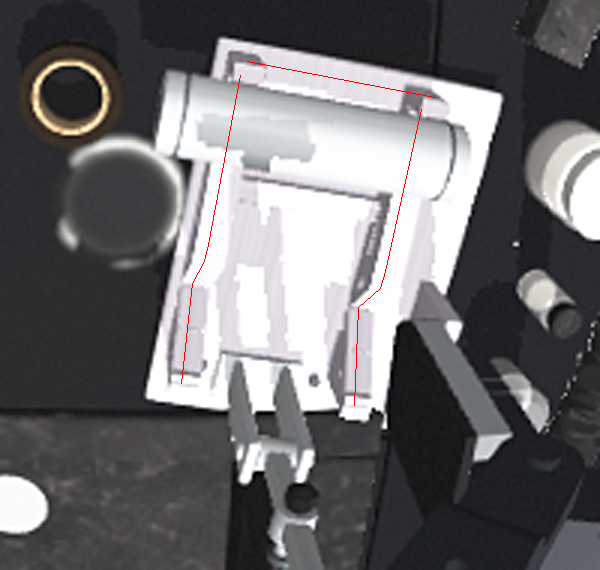

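Run:
```python
from h import *
import pickle
from scipy.optimize import least_squares
obs=pickle.load(open("obs.pkl","rb"))
p=[o for o in obs if o[0]=="w1"][0][4];ps=[o for o in obs if o[0]=="s1"][0][4];pw0=[o for o in obs if o[0]=="w0"][0][4]
q=np.load("cradle.npy")
def onz(p,c,z,crop=True):
    o,d=wray(p,np.array(c)/3+[210,140]) ; return o+d*(z-o[2])/d[2]
R=np.array([[np.cos(q[2]),np.sin(q[2])],[-np.sin(q[2]),np.cos(q[2])]])
loc=lambda X:(R@(X[:2]-q[:2])*1e3).round(1)
for c,z in [((219,38),.008),((503,95),.008),((146,399),.008),((182,378),.054),((356,410),.054),((172,68),.069),((470,190),.029+.02)]: X=onz(p,c,z);print(c,X.round(4),loc(X))
v=[onz(p,c,.008) for c in((219,38),(503,95),(146,399))]
d=v[1]-v[0];print("yaw from front edge",-np.arctan2(d[0],d[1]),np.linalg.norm(d)); d=v[2]-v[0];print("yaw left",np.arctan2(d[1],d[0]),np.linalg.norm(d))
# glass base & top centre, tape
for c,z in [((122,200),.0),((122,200),.06)]:print("glass",onz(p,c,z).round(3))
# crops of all views with overlay of model
def W(m): c,s=np.cos(q[2]),np.sin(q[2]);return np.array([q[0]+c*m[0]-s*m[1],q[1]+s*m[0]+c*m[1],m[2]])
L=[[(-.12,s*.048,.026),(-.034,s*.048,.038),(-.024,s*.048,.038),(0,s*.048,.014),(.04,s*.048,.054)] for s in(-1,1)]+[[(-.140,-.08,.008),(-.140,.08,.008),(.076,.08,.008),(.076,-.08,.008),(-.14,-.08,.008)],[(-.022,.079,.06),(.022,.079,.06),(.022,.089,.06),(-.022,.089,.06),(-.022,.079,.06)]]
out=[]
for k,pp,(x,y) in[("w0",pw0,(140,140)),("s1",ps,(160,140))]:
    im=cv2.resize(cv2.imread(f"pics/{k}.png")[y:y+160,x:x+160],None,fx=2.5,fy=2.5,interpolation=cv2.INTER_CUBIC)
    if k=="w0": im=(im*.7).astype(np.uint8)
    for l in L:
        for u,w in zip(l,l[1:]): cv2.line(im,*[tuple(int(t) for t in (wproj(pp,W(m))-[x,y])*2.5) for m in(u,w)],(0,0,255),1)
    out.append(im)
cv2.imwrite("pics/crop2.png",np.hstack(out))
```

```text
(219, 38) [ 0.4501 -0.0568  0.008 ] [-133.4  -59.6]
(503, 95) [0.4773 0.1004 0.008 ] [-133.1  100. ]
(146, 399) [ 0.6629 -0.0926  0.008 ] [ 82.4 -59. ]
(182, 378) [ 0.6198 -0.0744  0.054 ] [ 36.9 -48.3]
(356, 410) [0.6428 0.0213 0.054 ] [43.4 50. ]
(172, 68) [ 0.4532 -0.0828  0.069 ] [-126.   -84.6]
(470, 190) [0.5174 0.0701 0.049 ] [-88.5  76.8]
yaw from front edge -0.17152764432715448 0.15957965382862324
yaw left -0.16665964474845246 0.21575020438335607
glass [ 0.54  -0.106  0.   ]
glass [ 0.518 -0.105  0.06 ]
```

View pics/crop2.png

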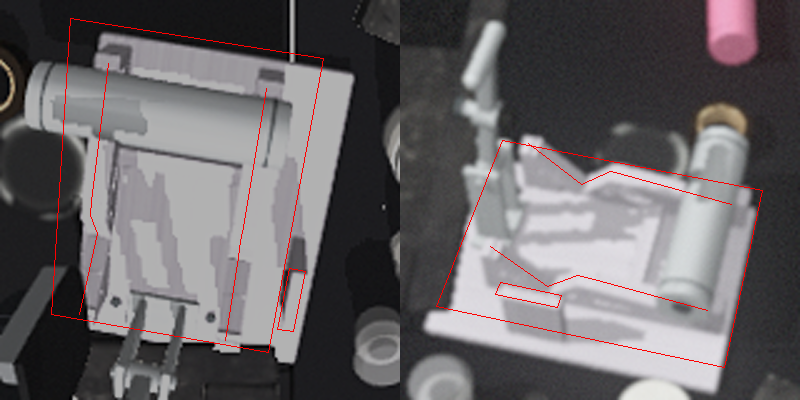

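The plate measures 160 x 216 mm as it should, and its edges agree with yaw -0.169 and the rail positions. The crop confirms the grey steel tube. Now I'll roll it with two slightly open fingers.

```bash
cat >> h.py <<'E'
q=np.load("cradle.npy")
def W(x,y,z,):
    c,s=np.cos(q[2]),np.sin(q[2]);return np.array([q[0]+c*x-s*y,q[1]+s*x+c*y,z])
def loc(X):
    c,s=np.cos(q[2]),np.sin(q[2]);d=np.array(X)-[q[0],q[1],0];return np.array([c*d[0]+s*d[1],-s*d[0]+c*d[1],d[2]])
def ori(yaw=0,pitch=0):
    "tool down, yaw about z in cradle; pitch tilts about cradle y"
    from scipy.spatial.transform import Rotation as R
    return (R.from_euler("z",q[2]+yaw)*R.from_euler("y",pitch)*R.from_quat(DOWN)).as_quat()
def F():
    f=np.array(read_ft_force());return loc(f+[q[0],q[1],0])
E
python3 - <<'E'
from h import *
import pickle
obs=pickle.load(open("obs.pkl","rb"));P={k:[o for o in obs if o[0]==k][0][4] for k in("w0","w1")}
(o1,d1),(o2,d2)=wray(P["w0"],(156.8,207)),wray(P["w1"],(250.7,206.7))
s=np.linalg.lstsq(np.c_[d1,-d2],o2-o1,rcond=None)[0];print("glass rim",loc(o1+s[0]*d1).round(3),np.linalg.norm(o1+s[0]*d1-o2-s[1]*d2))
O=ori();y=-.006;z=.05
move_gripper(.025,20)
move_ptp(W(-.155,y,.12),O);movel(W(-.155,y,z),O,.12);pause(.2);f0=F();print("f0",f0.round(2),read_finger_gap())
for x in np.r_[np.arange(-.14,-.058,.01),np.arange(-.055,-.024,.005)]:
    movel(W(x,y,z),O,.06);f=F()-f0;print(x.round(3),f.round(2),end="; ")
    if np.linalg.norm(f)>9: print("STOP");break
pause(.3);print((F()-f0).round(2),read_time_s())
for c in("wrist","side"): cv2.imwrite(f"pics/r_{c}.png",read_camera(c)[:,:,::-1])
a=cv2.imread("pics/r_wrist.png");b=cv2.imread("pics/r_side.png")[100:300,140:340]
cv2.imwrite("pics/roll.png",np.hstack([cv2.resize(a,(512,384)),cv2.resize(b,(384,384))])[:, :800] if 0 else np.hstack([cv2.resize(a,(420,315)),cv2.resize(b,(315,315))]))
E
```

```text
glass rim [-0.035 -0.093  0.002] 0.0014181042978345844
f0 [0.18 0.13 0.2 ] 0.025087737422171442
-0.14 [-0.87 -1.16 -0.33]; -0.13 [0.01 0.23 0.55]; -0.12 [-2.65 -0.26  0.49]; -0.11 [-2.67  0.23  0.91]; -0.1 [-2.88  0.48  0.05]; -0.09 [-3.34 -0.53 -0.85]; -0.08 [-2.01  0.07  0.95]; -0.07 [-1.06  0.03  0.37]; -0.06 [-0.57 -0.08 -0.07]; -0.055 [-0.31 -0.06 -0.51]; -0.05 [-1.07 -0.07  0.12]; -0.045 [-0.62  0.19 -0.46]; -0.04 [-0.49  0.08  0.34]; -0.035 [-0.81  0.06 -0.17]; -0.03 [-1.78 -0.3   1.34]; -0.025 [-10.63  -0.89   6.46]; STOP
[-10.07  -0.71   6.01] 13.525
```

View pics/roll.png

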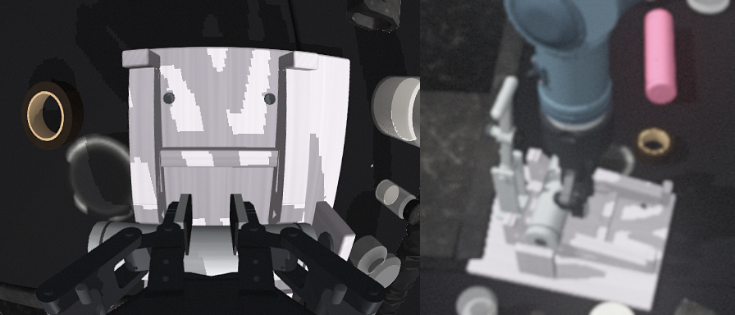

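The tube is seated in the vees (side crop about 545,225), and the -10 N shows the fingers pressing on it at rest. I'll back off, then push the -y end, offset to +x so the fingers clear the glass.

Run:
```python
from h import *
O=ori();x=.012;z=.062
movel(W(-.055,-.006,.05),O,.1);movel(W(-.055,-.006,.16),O,.2)
print(1,F().round(2))
move_gripper(0,20)
movel(W(x,-.13,.16),O,.25);movel(W(x,-.13,z),O,.15);pause(.2);f0=F();print("f0",f0.round(2),read_time_s())
y=-.13;n=0
while y<-.076:
    y+=.005 if y<-.108 else .0015
    movel(W(x,y,z),O,.05);f=F()-f0
    if y>-.105: print(round(y,4),f.round(1),end="; ")
    if f[1]<-7:
        n+=1;pause(.1);f=F()-f0;print("again",f.round(1))
        if f[1]<-6.5: break
    if np.linalg.norm(f)>14: break
print(read_time_s())
for c in("side","top"): cv2.imwrite(f"pics/h_{c}.png",read_camera(c)[:,:,::-1])
```

```text
1 [-0.99  0.01 -0.55]
f0 [ 0.1  -0.13  0.14] 16.8583
-0.105 [-0.   0.7 -0.9]; -0.1035 [ 0.2 -0.4  0.1]; -0.102 [-0.7  0.8  0.2]; -0.1005 [ 0.   0.1 -0.8]; -0.099 [-0.3 -1.3 -0.6]; -0.0975 [-1.1 -2.7 -0. ]; -0.096 [-0.  -1.9  0.3]; -0.0945 [-0.6 -1.8  1. ]; -0.093 [-0.5 -1.8 -0.3]; -0.0915 [-0.8 -1.4  0.6]; -0.09 [-0.1 -1.2 -0.5]; -0.0885 [-0.1 -1.4  0.2]; -0.087 [ 0.2 -3.5  0.1]; -0.0855 [ 0.3 -6.5  0.1]; -0.084 [ 0.  -7.3 -1.1]; again [ 0.3 -9.1 -0.5]
21.7083
```

Contact came at y -99 mm and home at about -87.5 mm. That is roughly a 12 mm slide, matching -11 to +1, with the force climbing to 9 N, so the tube is home. Next I'll hook the clamp handle from behind.

Run:
```python
from h import *
O=ori()
bar=lambda a:(.055-.12*np.cos(a),.085+.12*np.sin(a))
movel(W(.012,-.13,.062),O,.15);movel(W(.012,-.13,.26),O,.3)
movel(W(.1,0,.26),O,.3)
bx,bz=bar(1.49);movel(W(.09,0,bz+.011),O,.2);pause(.15);f0=F();print("f0",f0.round(2),read_time_s())
for xx in np.arange(.085,bx+.018,-.005):
    movel(W(xx,0,bz+.011),O,.08)
    f=F()-f0;print(round(xx,3),f.round(1),end=";")
    if np.linalg.norm(f)>14: print("STOP");raise SystemExit
for a in np.arange(1.49,.78,-.045):
    x,z=bar(a);movel(W(x+.016,0,z+.011),O,.09);f=F()-f0;print(round(a,2),f.round(1),end="; ")
    if np.linalg.norm(f)>16: print("STOP");break
print(read_time_s())
for c in("side","top"): cv2.imwrite(f"pics/k_{c}.png",read_camera(c)[:,:,::-1])
for c,n in(("side","clamp_handle"),):print([(np.round(d["at"]),round(d["confidence"],2)) for d in tip_of(c,n)[:2]])
p=dict(camera_params("side"));print([wproj(p,W(bar(t)[0],0,bar(t)[1])).round() for t in(.7,.8,.9)])
a=cv2.imread("pics/k_top.png")[100:250,150:300];b=cv2.imread("pics/k_side.png")[120:320,130:330]
cv2.imwrite("pics/k.png",np.hstack([cv2.resize(a,(390,390)),cv2.resize(b,(390,390))]))
```

```text
f0 [ 0.39 -0.03  0.72] 24.275
0.085 [-0.9 -0.2 -0.6];0.08 [-1.1 -0.1 -0.8];0.075 [-1.4  0.6 -0.8];0.07 [ 0.3  0.  -0.6];0.065 [ 0.2 -0.7 -0.5];1.49 [ 2.   0.5 -1.9]; 1.44 [ 5.1  0.3 -2.3]; 1.4 [ 5.4 -0.2 -2.9]; 1.36 [ 5.8 -0.1 -1.7]; 1.31 [ 5.2 -0.2 -0.7]; 1.27 [ 4.7 -0.1  1.3]; 1.22 [ 4.8 -0.7  2.3]; 1.18 [5.  0.4 4.9]; 1.13 [4.  0.4 5.1]; 1.09 [4.  0.1 6.8]; 1.04 [ 2.6 -0.2  6.2]; 1.0 [ 2.9 -0.9  6. ]; 0.95 [ 2.3 -1.   6. ]; 0.91 [2.4 0.7 5.4]; 0.86 [1.3 0.2 5.7]; 0.82 [3.  0.1 4.9]; 29.525
[(array([236., 182.]), 0.72)]
[array([243., 188.]), array([238., 183.]), array([232., 179.])]
```

View pics/k.png

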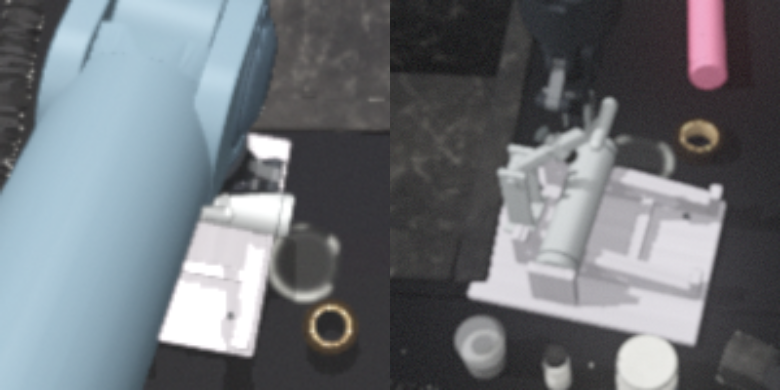

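The handle shows at side pixel (236,182), so the arm is at about 0.83 rad. The tube's end bears on the stop plate. Now I'll press from above.

Run:
```python
from h import *
O=ori()
bar=lambda a:(.055-.12*np.cos(a),.085+.12*np.sin(a))
p=loc(read_eef_pos());movel(W(p[0],0,p[2]+.035),O,.2)
x,z=bar(.82);movel(W(x,0,p[2]+.035),O,.2);pause(.15);f0=F();print("f0",f0.round(2))
for a in np.arange(.82,.14,-.05):
    x,z=bar(a);movel(W(x,0,z+.025),O,.08);f=F()-f0;print(round(a,2),f.round(1),end="; ")
    if np.linalg.norm(f)>15: print("STOP");raise SystemExit
print(read_time_s())
h=[]
z0=z+.025;zz=z0
x=bar(0.05)[0]
while zz>z0-.034:
    zz-=.0008
    movel(W(x,0,zz),O,.03);fs=[]
    for _ in range(3): fs.append((F()-f0)[2]);pause(.02)
    h.append((read_eef_pos()[2],np.mean(fs)));base=np.median([v for _,v in h[:8]])
    print(np.round(h[-1][0]*1e3,2),round(h[-1][1],1),end="; ")
    if len(h)>6 and h[-1][1]>base+3.6 : break
print(base,read_time_s());np.save("h.npy",np.array(h));np.save("f0.npy",f0)
```

```text
f0 [ 0.3   0.46 -1.2 ]
0.82 [-0.4 -0.2  1.6]; 0.77 [0.2 0.4 1.7]; 0.72 [-0.3 -0.8  6.3]; 0.67 [-0.8 -0.9  7. ]; 0.62 [-2.4 -0.2  7.1]; 0.57 [-2.9 -0.8  7.1]; 0.52 [-3.3 -0.9  7. ]; 0.47 [-3.2 -1.1  6.2]; 0.42 [-3.4 -1.2  6. ]; 0.37 [-2.5 -1.   3.1]; 0.32 [-0.7 -0.5  2.1]; 0.27 [-0.5 -0.5  2. ]; 0.22 [ 0.4 -0.4  1.4]; 0.17 [ 0.5 -0.9  1.5]; 34.0917
130.17 4.0; 129.46 6.4; 128.55 7.0; 127.68 6.0; 126.83 7.0; 125.98 6.6; 125.13 6.7; 124.24 6.6; 123.41 5.9; 122.57 5.6; 121.74 7.0; 120.88 6.2; 120.03 6.5; 119.18 6.4; 118.38 6.5; 117.53 6.8; 116.71 6.3; 115.89 6.1; 115.03 6.8; 114.22 6.4; 113.39 6.4; 112.56 6.6; 111.73 6.7; 110.93 6.5; 110.14 6.9; 109.32 7.3; 108.52 6.6; 107.71 6.3; 106.89 6.6; 106.1 7.1; 105.36 7.3; 104.66 8.1; 103.99 9.1; 103.33 10.1; 102.62 10.8; 6.582474297418472 44.5917
```

Run:
```python
from h import *
O=ori();f0=np.load("f0.npy");x=.055-.12*np.cos(.05)
h=np.load("h.npy");zc=h[0][0];zz=.085+.12*np.sin(.17)+.025-.0008*len(h)-.0005
p=loc(read_eef_pos());print("p",p.round(4),"cmd",round(zz,4))
if p[2]-zz<.006: movel(W(x,0,zz),O,.03);pause(.1)
print(read_eef_pos()[2],np.mean([(F()-f0)[2] for _ in range(3)]))
movel(W(x,0,.14),O,.1);movel(W(-.09,0,.30),O,.3);movel(W(-.19,-.0,.33),O,.3);pause(.1);print(read_time_s(),F())
for c in("wrist","side"): cv2.imwrite(f"pics/f_{c}.png",read_camera(c)[:,:,::-1])
p=dict(camera_params("wrist"));p["fish"]=1.
a=cv2.imread("pics/f_wrist.png")
b=cv2.resize(cv2.imread("pics/f_side.png")[120:330,120:330],(384,384))
cv2.imwrite("pics/f.png",np.hstack([a[:,100:500],b]))
```

```text
p [-0.0662 -0.      0.1026] cmd 0.1018
0.10226204173632408 11.560156347309317
46.7667 [0.47662814 0.55914823 0.28075509]
```

View pics/f.png

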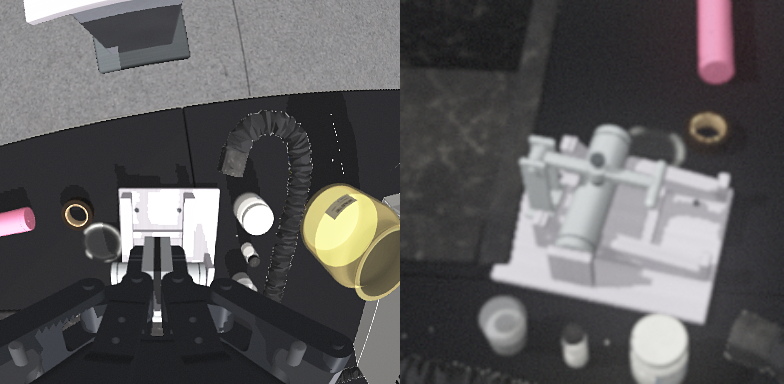

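The side crop shows the arm level with its nose on the tube (about 597,170), the tube against the end plate (575,250) and the bystanders where they were. The handle force rose 5 N and its travel past contact was about 3.5 mm, which puts roughly 10 N on the nose.

```bash
python3 -c "
from bench import *
print(sign_off())"
```

```text
the job is handed in; nothing more can be done
None
```

The job is handed in at about 47 s: the tube was rolled into the vees, slid home against the end stop and clamped with about 10 N on the nose (inferred from handle force and travel), and the other things stayed where they were.

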